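# Stamp a specimen tag with mallet and punch

### The arm

A 6-joint arm with a two-finger parallel gripper is mounted at the origin on the work surface. World frame = base frame: x ahead of the robot, y to its left, z up, the work surface at z = 0. Lengths are in m, angles in rad, forces in N, time in s.
With the tool pointing down it reaches from about 0.3 to 0.875 m from the base axis. Payload 4.2 kg.
Tool frame: the origin (TCP) lies on the centre line of the jaws, within the pads' length; the fingertips stand 19 mm ahead of it and the grasp point (between the pads) is the TCP (arm.tip_extent is the distance from the TCP to the fingertips, in m); z points along the fingers, y is the line along which they close (so a half turn about z gives the same grasp; the last joint's range is limited). The gripper opens to 85 mm and grips with 20 to 120 N. Pads are 22 mm wide; open, the fingers measure 114 mm over their backs; the gripper's body (76 mm by 85 mm) begins 54 mm behind the grasp point. The pads swing forward as they close: fully open they stand 13 mm farther back than shut.
Start: joints at [1.085, 0.32, 1.565, -0, 1.257, -0.02], TCP at [0.258, 0.514, 0.25] pointing down, gripper open.
Joint ranges: [-3.11, 3.11], [-0.84, 2.01], [0.21, 2.61], [-1.34, 4.49], [0.05, 2.63], [-2.56, 2.56]. Speed limits (rad/s): [2.57, 2.57, 3.14, 3.14, 3.14, 3.14].

### API

Orientations are given as a unit quaternion [w, x, y, z].
In Python, from rig import arm gives the robot as it stands.
- The arm moves only by the tool step_arm, never from a script. Its argument "rows" is a list of rows, each a list of 2 entries, a list of its own where there are three numbers: the shift along the tool's x, y, z each as a share of 50 mm, from -1 to 1, then the turn, a rotation vector about the tool's x, y, z each as a share of 0.15 rad, from -1 to 1. In form: [[[dx, dy, dz], [rx, ry, rz]], ...]. A call has 1 to 5 rows; each row shifts and turns the commanded pose from where the row before left it, along the tool's axes as they then stand; what a row does not reach is not made up. A row lasts 1/10 s, in which the tool goes at most 50 mm and 8.59 degrees, less where a joint would pass 70% of its speed; a pose out of reach is approached as far as the arm can. A call with a number of a shift or a turn outside -1 to 1 is refused whole. A call with a gripper value outside its range is refused whole. "grip" is the finger opening in mm, from 0 to 85.4, set as the call begins (left out, the last holds). The fingers move at their own pace and stop on an object; "newtons" is the grip in N (left out, the last holds). Time passes only in rows, so rows that do not move let the fingers close. It gives the time, the measured TCP pose, the force, the opening and the grip force at its end, in the units of the state.
- arm.get_obs(): the state, without advancing time (a new reading comes with each control period).
- arm.snapshot(name): name is "scene" or "top"; returns a dict with "frame" (480x640x3 uint8, red, green, blue), "fx", "fy", "cx", "cy" (pixels), "dist_coeffs" ([k1, k2, p1, p2, k3] as OpenCV has them; the pictures are not rectified), "R" (3x3) and "t" (3): a world point X has camera coordinates R X + t. Camera axes: x right, y down, z forward; pixel columns grow to the right and rows downward; lengths in m; the calibration is good to about 2 mm. A picture is of the moment at which its call begins. There is no depth.
- arm.finish_job(): hands the job in; it is judged then, once.
The state is a dict: "time_s": time; "q": joint angles; "dq": joint speeds; "joint_torque": joint torques, N m; "eef_pos": TCP position; "eef_rot": TCP orientation; "force": force on the tool from outside, world axes, zero at the start; "ft_torque": the same for the moment, N m; "width": finger opening in m; "finger_force": force on a finger pad.
Only numpy, scipy, OpenCV 4.12 (cv2) and the standard library are available. Lean on these libraries where they do the work, as an engineer would, in place of code of your own. Each camera call takes 0.05 s, during which the arm holds its last target. There are 200 camera calls.

### The job

Push the orange carrier along the press's channel until it is fully home against the stop, and only then take up the mallet and strike the brass punch cap a brisk blow (not a slow press), driving it all the way down onto the tag. Then stand the mallet on its striking face wholly on the green mat, letting go only once it stands there. Touch the punch with nothing but the mallet, leave the carrier home, and leave the bottles and jar where they are.

Things in the scene. Friction and masses are not known exactly. Their poses are not given: they have to be found in the camera images.
- press: Blue steel tag press, fixed to the bench. Origin on the bench surface; z up; x runs along its channel from the open end towards the stop. Bed 220 x 90 mm, x = -130 to +90 mm, channel floor at z = 12 mm; rails each side, tops at z = 22 mm, leave the carrier 1 mm play per side. Stop face at x = +75 mm, 32 mm high. Bridge at x = 30 to 70 mm, 88 mm wide, top at z = 75 mm; the punch passes through it.
- carrier: Loose orange plastic carrier (70 g) in the channel, 120 x 34 x 6 mm, silver tag on top; origin at the centre of its underside, x axis along its length, as the press's x. An upright tab at its rear end (x = -60 to -52 mm) is 30 mm wide, its top 38 mm above the underside. It starts 45 to 80 mm short of home and slides easily; fully home its origin is at x = +15 mm in the press frame.
- carrier_tab (a point): Middle of the rear face (facing the open end) of the carrier's tab, 26 mm above the carrier's underside: push here along the press's x. Home at x = -45 mm in the press frame.
- punch (a joint): Travel of the sprung punch in m: 0 up, growing downwards; it meets the tag at 0.022 (hard stop 0.026). The spring takes 2 N to start, about 6 N at the tag, and lifts the punch again. A good blow drives it faster than 0.05 m/s and ends biting the tag with 5 N or more: a downward stroke of the mallet at 0.15 to 0.25 m/s, carried through until the punch stops on the tag, is right.
- punch_top (a point): Centre of the top of the punch's round brass cap (36 mm diameter, 14 mm thick, on a 14 mm steel shaft); 118 mm above the bench when up, at x = +50 mm, y = 0 in the press frame. The axis is vertical.
- mallet: Mallet, 0.29 to 0.45 kg, stands on its striking face: black rubber head with a yellow band, an upright cylinder 46 mm wide, 90 mm tall; level wooden handle (22 mm wide, 24 mm thick) at 45 mm height along the mallet's -x, to 155 mm from the head's axis. Origin at the centre of the underside (striking face), z up. It balances within the head, which can be gripped from above, closing along y.
- mat: Round green mat, fixed, 110 mm in diameter, 4 mm thick; origin at the centre of its underside on the bench. The mallet starts on one side of the press and the mat on the other, either way round.
- amber_jar: Bystander: amber jar with yellow cap, 80 mm diameter, 125 mm tall; origin at the centre of its underside.
- wash_bottle: Bystander: white bottle, 72 mm diameter, 160 mm tall; origin at the centre of its underside.
- specimen_jar: Bystander: clear specimen jar with white lid and foot, 63 mm diameter, 101 mm tall; origin at the centre of its underside.
Things that resemble listed ones, but are neither listed nor needed, are in the scene too. Of the things shaped like the carrier, the orange one is meant.

How it is judged:
By the outcome, as a careful person would: the job done as asked, in the order asked, and still so for the second after the job is handed in, with the robot touching nothing.
It also fails if it takes over 54 s, if anything falls off the work surface, if the arm or the gripper's body presses on something with over 40 N, if the wrist force passes 120 N, or if a joint passes its speed limit or range.

## Working session

There is one attempt and no reset: what is moved stays moved. The work goes in short steps, Python scripts to look and compute and a tool call to move; the robot and the scene stay as the last step left them, time stands still between calls to the robot, and variables do not carry over. Pictures are saved under pics/ and viewed, at most 10 in all, crops included, and the job is handed in when it is done.

Besides the shell and the picture viewer there is one more tool, called after "Call:" as a command line: name --argument value ..., lists and objects as JSON in quotes. step_arm: Moves the arm, as the interface text tells. Its arguments: {"type":"object","properties":{"rows":{"type":"array"},"grip":{"type":"number"},"newtons":{"type":"number"}},"required":["rows"]}

```bash
mkdir -p pics; cat > h.py <<'E'
import numpy as np, cv2, json
from rig import arm
def snap(n,f=None):
    s=arm.snapshot(n)
    if f: cv2.imwrite('pics/'+f,s['frame'][:,:,::-1])
    return s
def K(s): return np.array([[s['fx'],0,s['cx']],[0,s['fy'],s['cy']],[0,0,1.]])
def ray(s,uv,z):
    p=cv2.undistortPoints(np.array([[uv]],float),K(s),np.array(s['dist_coeffs'],float))[0,0]
    R=np.array(s['R']);t=np.array(s['t']);c=-R.T@t;d=R.T@np.array([p[0],p[1],1]);return c+d*(z-c[2])/d[2]
def proj(s,X):
    return cv2.projectPoints(np.array(X,float).reshape(-1,3),cv2.Rodrigues(np.array(s['R'],float))[0],np.array(s['t'],float),K(s),np.array(s['dist_coeffs'],float))[0][:,0]
E
python3 - <<'E'
from h import *
import pickle
S={n:snap(n,n+'0.png') for n in('scene','top')}
pickle.dump(S,open('s0.pkl','wb'))
for n in S: print(n,-np.array(S[n]['R']).T@S[n]['t'],S[n]['fx'])
o=arm.get_obs();print({k:np.round(v,3) for k,v in o.items()})
E
```

```text
scene [0.92919362 0.62515154 0.92763743] 459.39821003052066
top [ 0.36486985 -0.00943587  1.46000304] 567.0658506863633
{'time_s': np.float64(0.1), 'q': array([ 1.085,  0.32 ,  1.566,  0.   ,  1.257, -0.02 ]), 'dq': array([-0.001, -0.001, -0.003,  0.001,  0.   ,  0.   ]), 'joint_torque': array([ 2.0000e-03, -4.1640e+01, -2.3471e+01,  0.0000e+00,  5.0000e-03,
       -0.0000e+00]), 'eef_pos': array([0.258, 0.513, 0.25 ]), 'eef_rot': array([-0.   ,  0.231,  0.973, -0.001]), 'force': array([0.285, 0.236, 0.91 ]), 'ft_torque': array([-0.027, -0.027,  0.024]), 'finger_force': np.float64(0.0), 'width': np.float64(0.085)}
```

View pics/scene0.png

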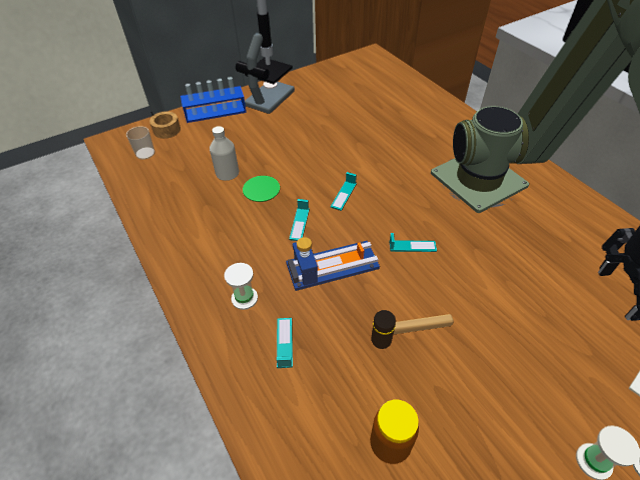

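View pics/top0.png

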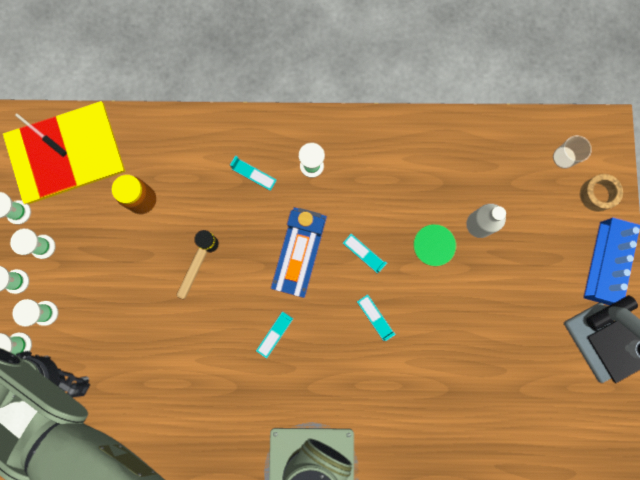

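The top view shows the press at (300,255) with the brass cap at (306,218), the mallet head at (206,240) with its handle to (182,296), and the mat at (435,245). The scene view agrees. The carrier-like things are orange at (298,265), in the press channel, and teal at (253,173), (365,253), (376,318) and (275,335). The orange one is meant, so I'll confirm it in a crop.

```bash
python3 - <<'E'
from h import *
import pickle
S=pickle.load(open('s0.pkl','rb'))
t=S['top']['frame'][195:310,170:340,::-1]; s=S['scene']['frame'][225:355,275:460,::-1]
a=cv2.resize(t,None,fx=3.4,fy=3.4,interpolation=cv2.INTER_CUBIC)[:,:400*2]
b=cv2.resize(S['scene']['frame'][230:295,280:390,::-1],None,fx=3,fy=3,interpolation=cv2.INTER_CUBIC)
cv2.imwrite('pics/c1.png',np.vstack([a,np.pad(b,((0,0),(0,a.shape[1]-b.shape[1]),(0,0)))]))
hsv=cv2.cvtColor(S['top']['frame'],cv2.COLOR_RGB2HSV)
def blob(m,x0,y0,x1,y1,z,name):
    q=np.zeros_like(m);q[y0:y1,x0:x1]=m[y0:y1,x0:x1];ys,xs=np.nonzero(q)
    c=(xs.mean(),ys.mean());r=cv2.minAreaRect(np.c_[xs,ys].astype(np.float32))
    print(name,len(xs),np.round(c,1),ray(S['top'],c,z).round(4),r);return c
H,Sa,V=cv2.split(hsv)
blob(((H>45)&(H<75)&(Sa>120)).astype('u1'),400,215,470,275,.004,'mat')
blob(((V<70)).astype('u1'),185,220,222,262,.09,'headdark')
blob(((H>105)&(H<130)&(Sa>100)).astype('u1'),260,200,340,305,.02,'blue')
blob(((H>5)&(H<18)&(Sa>200)&(V>200)).astype('u1'),275,225,325,290,.018,'orange')
blob(((H>8)&(H<30)&(Sa>90)&(V>90)).astype('u1'),296,208,317,229,.118,'cap')
print(hsv[218,306],hsv[275,296],hsv[290,184])
E
```

```text
mat 1389 [434.4 244.9] [ 0.5624 -0.3135  0.004 ] ((434.5, 244.5), (41.0, 41.0), 90.0)
headdark 307 [205.6 240.4] [0.5562 0.2623 0.09  ] ((206.1858367919922, 241.28759765625), (23.61209487915039, 16.556686401367188), 41.18592834472656)
blue 1216 [299.7 249.2] [0.5457 0.0346 0.02  ] ((297.94189453125, 251.71786499023438), (35.17095184326172, 83.9980239868164), 14.931416511535645)
orange 74 [292.3 271.1] [0.4893 0.0527 0.018 ] ((296.6576843261719, 257.5884704589844), (11.401752471923828, 45.168479919433594), 15.255120277404785)
cap 208 [306.2 216.5] [0.6128 0.0171 0.118 ] ((307.0, 216.5), (17.0, 18.0), 90.0)
[ 22 171 231] [ 18 255 250] [ 19 111 222]
```

View pics/c1.png

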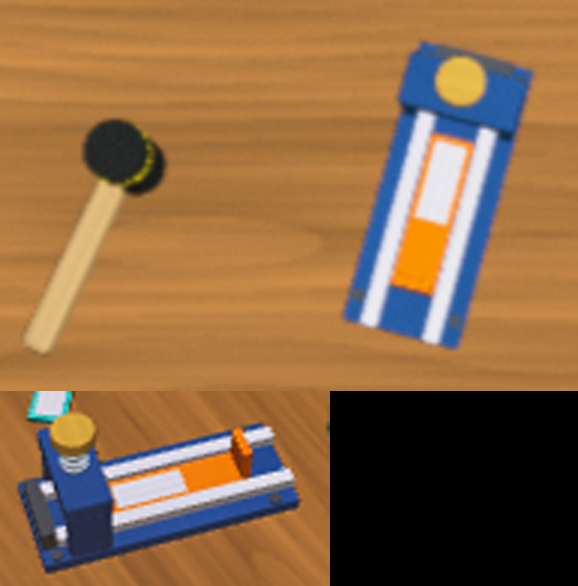

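The crop confirms the orange carrier sits in the press channel with its tab toward the open end: top crop (412,288), scene crop (243,452). Next I'll fit the poses.

```bash
python3 - <<'E'
from h import *
import pickle
from scipy.optimize import least_squares
S=pickle.load(open('s0.pkl','rb'));T,C=S['top'],S['scene']
tc=lambda u,v:(170+(u+.5)/3.4-.5,195+(v+.5)/3.4-.5)
sc=lambda u,v:(280+(u+.5)/3-.5,230+(v-391+.5)/3-.5)
P=[(T,(.05,0,.118),tc(461,81)),(T,(-.13,.045,.012),tc(344,319)),(T,(-.13,-.045,.012),tc(457,348)),(C,(.05,0,.118),sc(73,430)),
(T,(.03,.044,.075),tc(402,99)),(T,(.03,-.044,.075),tc(514,135)),
(C,(-.13,.045,.012),sc(298,502)),(C,(-.13,-.045,.012),sc(262,425)),(C,(.09,.045,.012),sc(48,569))]
def W(p,X): c,s=np.cos(p[2]),np.sin(p[2]);return [p[0]+c*X[0]-s*X[1],p[1]+s*X[0]+c*X[1],X[2]]
def f(p): return np.concatenate([proj(s,W(p,X))[0]-uv for s,X,uv in P])
r=least_squares(f,[.55,.03,0],loss='soft_l1');p=r.x;print('press',p.round(4));print(f(p).reshape(-1,2).round(1).tolist())
print('cap',W(p,(.05,0,.118)),'cap ray',ray(T,tc(461,81),.118))
inv=lambda X:(np.cos(p[2])*(X[0]-p[0])+np.sin(p[2])*(X[1]-p[1]),-np.sin(p[2])*(X[0]-p[0])+np.cos(p[2])*(X[1]-p[1]))
print('tab top rear',inv(ray(T,tc(412,294),.05)),'scene tab topcorner',inv(ray(C,sc(246,443),.05)))
print('tag front edge',inv(ray(T,tc(452,136),.018)))
h=ray(T,tc(115,151),.09);e=ray(T,tc(38,350),.057);hs=ray(C,(384,319),.09)
print('head',h,'scene',hs,'handle end',e,'yaw(-x dir)',np.arctan2(*(e-h)[1::-1]),np.hypot(*(e-h)[:2]))
m=T['frame'];print('jar',ray(T,(127,190),.125),'wash',ray(T,(497,213),.16),'spec',ray(T,(312,155),.101))
from scipy.spatial.transform import Rotation as R
q=arm.get_obs()['eef_rot'];print(R.from_quat(q,scalar_first=True).as_matrix().round(3))
E
```

```text
press [ 0.5602  0.0325 -0.2596]
[[-0.1, -0.3], [-0.9, -0.4], [-0.2, 0.5], [-0.5, -0.6], [-1.7, 0.6], [-0.4, -0.7], [0.7, -0.8], [-0.3, -1.3], [-1.3, -0.9]]
cap [np.float64(0.6085074586885789), np.float64(0.019622563903501013), 0.118] cap ray [0.60787495 0.01926966 0.118     ]
tab top rear (np.float64(-0.10085794067103264), np.float64(-0.00393230787814192)) scene tab topcorner (np.float64(-0.0957368674603626), np.float64(0.0030629242703353286))
tag front edge (np.float64(0.0239180318645604), np.float64(0.0014135202920884885))
head [0.55945282 0.26756221 0.09      ] scene [0.56296218 0.26923583 0.09      ] handle end [0.41805534 0.32433896 0.057     ] yaw(-x dir) 2.7597593299898096 0.15237075775643086
jar [0.67186252 0.44873178 0.125     ] wash [ 0.61748336 -0.42751083  0.16      ] spec [0.77050391 0.00491019 0.101     ]
[[-0.893  0.449 -0.001]
 [ 0.449  0.893 -0.001]
 [ 0.    -0.002 -1.   ]]
```

Call:
step_arm --rows '[[[0,0,0],[0,0,-0.687]],[[0,0,0],[0,0,-0.687]],[[-0.5,-0.75,0],[0,0,0]],[[-0.5,-0.75,0],[0,0,0]],[[-0.5,-0.75,0],[0,0,0]]]' --grip 0 --newtons 40

```text
time_s: 0.6
eef_pos: [0.3018, 0.3843, 0.2497]
eef_rot: [-0.0, 0.129, 0.992, -0.001]
force: [0.2, -0.4, 1.5]
width: 0.0123
finger_force: 0.0
```

Call:
step_arm --rows '[[[-0.5,-0.75,0],[0,0,0]],[[-0.5,-0.75,0],[0,0,0]],[[-0.5,-0.75,0],[0,0,0]],[[-0.5,-0.75,0],[0,0,0]],[[-0.5,-0.75,0],[0,0,0]]]'

```text
time_s: 1.1
eef_pos: [0.3745, 0.1707, 0.2502]
eef_rot: [-0.0, 0.129, 0.992, -0.0]
force: [0.3, 0.1, -1.1]
width: 0.0002
finger_force: 0.0
```

Call:
step_arm --rows '[[[-0.5,-0.75,0],[0,0,0]],[[-0.5,-0.75,0],[0,0,0]],[[0,0,0],[0,0,0]],[[0,0,0],[0,0,0]]]'

```text
time_s: 1.5
eef_pos: [0.4035, 0.0864, 0.2501]
eef_rot: [-0.0, 0.131, 0.991, 0.0]
force: [-0.0, 0.2, -0.2]
width: 0.0003
finger_force: 0.0
```

Call:
step_arm --rows '[[[-0.2,-0.24,0],[0,0,0]],[[0,0,1],[0,0,0]],[[0,0,1],[0,0,0]],[[0,0,1],[0,0,0]],[[0,0,0.8],[0,0,0]]]'

```text
time_s: 2.0
eef_pos: [0.4087, 0.0744, 0.0582]
eef_rot: [-0.001, 0.128, 0.992, -0.0]
force: [0.3, 0.2, -0.5]
width: -0.0001
finger_force: 0.0
```

Call:
step_arm --rows '[[[0,0,0.3],[0,0,0]],[[0,0,0],[0,0,0]],[[0,0,0],[0,0,0]]]'

```text
time_s: 2.3
eef_pos: [0.4104, 0.0741, 0.0456]
eef_rot: [0.0, 0.129, 0.992, 0.0]
force: [0.1, 0.5, 0.2]
width: 0.0001
finger_force: 0.0
```

```bash
python3 - <<'E'
from h import *
a=snap('scene')['frame'][220:310,270:400,::-1];b=snap('top')['frame'][195:310,250:360,::-1]
a=cv2.resize(a,None,fx=4,fy=4,interpolation=3);b=cv2.resize(b,None,fx=2.5,fy=2.5,interpolation=3)
h=max(a.shape[0],b.shape[0]);p=lambda i:np.pad(i,((0,h-i.shape[0]),(0,0),(0,0)))
cv2.imwrite('pics/c2.png',np.hstack([p(a),p(b)]));print(arm.get_obs()['eef_pos'],arm.get_obs()['force'],arm.tip_extent)
E
```

```text
[0.4111131  0.07378533 0.04644938] [-0.45475346 -0.14410963 -0.20119708] 0.019
```

View pics/c2.png

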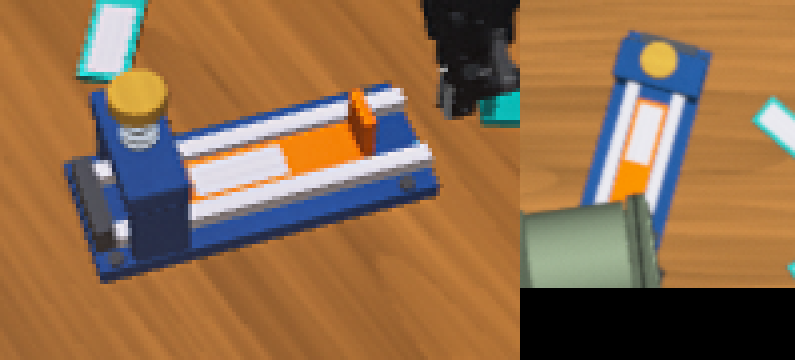

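The fingers stand behind the orange tab: tab at crop (362,120), fingers at (460,100). Now I push.

Call:
step_arm --rows '[[[-0.3,-0.03,0],[0,0,0]],[[-0.3,0,0],[0,0,0]],[[-0.2,0,0],[0,0,0]],[[-0.2,0,0],[0,0,0]],[[-0.2,0,0],[0,0,0]]]'

```text
time_s: 2.9
eef_pos: [0.4685, 0.0558, 0.0455]
eef_rot: [0.0, 0.13, 0.992, 0.0]
force: [-0.6, -0.0, -0.5]
width: 0.0001
finger_force: 0.3
```

Call:
step_arm --rows '[[[-0.15,0,0],[0,0,0]],[[-0.15,0,0],[0,0,0]],[[-0.1,0,0],[0,0,0]],[[-0.1,0,0],[0,0,0]],[[0,0,0],[0,0,0]]]'

```text
time_s: 3.4
eef_pos: [0.4927, 0.0497, 0.0453]
eef_rot: [0.0, 0.13, 0.992, 0.0]
force: [0.2, -1.3, -0.9]
width: 0.0002
finger_force: 0.0
```

```bash
cat >> h.py <<'E'
PR=np.array([.5602,.0325]);YW=-.2596
def pf(X): d=np.array(X[:2])-PR;c,s=np.cos(YW),np.sin(YW);return np.round([c*d[0]+s*d[1],-s*d[0]+c*d[1],X[2]],4)
E
python3 - <<'E'
from h import *
for i in range(3): snap('top');o=arm.get_obs();print(pf(o['eef_pos']),o['force'].round(1))
E
```

```text
[-0.0702 -0.0009  0.0453] [ 0.1 -0.6 -0.5]
[-0.0705 -0.0009  0.0452] [-1.1 -0.5 -0.8]
[-0.0706 -0.0009  0.0453] [-0.5  0.2 -0.6]
```

Call:
step_arm --rows '[[[-0.08,0,0],[0,0,0]],[[-0.08,0,0],[0,0,0]],[[-0.06,0,0],[0,0,0]],[[-0.06,0,0],[0,0,0]],[[0,0,0],[0,0,0]]]'

```text
time_s: 4.05
eef_pos: [0.5061, 0.046, 0.0453]
eef_rot: [0.0, 0.13, 0.992, 0.0]
force: [0.1, 0.0, 0.3]
width: 0.0003
finger_force: 0.0
```

Call:
step_arm --rows '[[[-0.04,0,0],[0,0,0]],[[0,0,0],[0,0,0]]]'

```text
time_s: 4.25
eef_pos: [0.5064, 0.0457, 0.0451]
eef_rot: [-0.001, 0.13, 0.992, -0.0]
force: [-2.4, 1.7, 1.9]
width: -0.0004
finger_force: 1.6
```

Call:
step_arm --rows '[[[-0.04,0,0],[0,0,0]],[[-0.04,0,0],[0,0,0]],[[0,0,0],[0,0,0]],[[0,0,0],[0,0,0]]]'

```text
time_s: 4.65
eef_pos: [0.5065, 0.0453, 0.0448]
eef_rot: [-0.005, 0.13, 0.992, -0.0]
force: [-11.0, 4.7, 7.3]
width: -0.0
finger_force: 5.9
```

```bash
python3 - <<'E'
from h import *
b=snap('scene')['frame'][220:310,270:400,::-1]
o=arm.get_obs();print(pf(o['eef_pos']),o['force'].round(1))
cv2.imwrite('pics/c3.png',cv2.resize(b,None,fx=5,fy=5,interpolation=3))
E
```

```text
[-0.0552 -0.0014  0.0448] [-10.8   4.5   6.5]
```

View pics/c3.png

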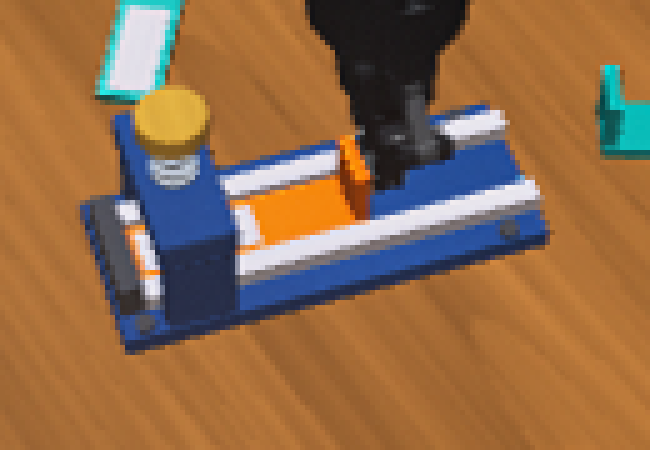

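The carrier is home: tab face at press x ≈ -0.045, the stop rigid at about 11 N, and the tab at crop (355,180) with the carrier's nose by the stop at (140,250). Next I back off, rise and go to the mallet.

Call:
step_arm --rows '[[[0.3,0,0],[0,0,0]],[[0.3,0,0],[0,0,0]],[[0,0,-1],[0,0,0]],[[0,0,-1],[0,0,0]],[[0,0,-1],[0,0,0]]]' --grip 85

```text
time_s: 5.2
eef_pos: [0.4824, 0.0522, 0.1971]
eef_rot: [0.001, 0.129, 0.992, 0.0]
force: [0.8, -0.0, -1.2]
width: 0.0725
finger_force: 0.0
```

Call:
step_arm --rows '[[[0,0,-0.8],[0,0,0.81]],[[0,0.9,0],[0,0,0]],[[0,0.9,0],[0,0,0]],[[0,0.9,0],[0,0,0]],[[0,0.9,0],[0,0,0]]]'

```text
time_s: 5.7
eef_pos: [0.5502, 0.221, 0.2357]
eef_rot: [0.001, 0.189, 0.982, 0.0]
force: [0.5, -1.0, -0.2]
width: 0.085
finger_force: 0.0
```

Call:
step_arm --rows '[[[0,0.9,0],[0,0,0]],[[0,0,0],[0,0,0]],[[0,0,0],[0,0,0]]]'

```text
time_s: 6.0
eef_pos: [0.5661, 0.2617, 0.2346]
eef_rot: [-0.0, 0.189, 0.982, -0.0]
force: [-0.1, 0.1, 0.7]
width: 0.0853
finger_force: 0.0
```

```bash
python3 - <<'E'
from h import *
from scipy.spatial.transform import Rotation as R
b=snap('scene')['frame'][290:360,360:470,::-1]
o=arm.get_obs();M=R.from_quat(o['eef_rot'],scalar_first=True).as_matrix()
print(o['eef_pos'].round(4),M.round(3),'rel tool',(M.T@(np.array([.561,.268,.06])-o['eef_pos'])).round(4),np.arctan2(M[1,1],M[0,1]))
cv2.imwrite('pics/c4.png',cv2.resize(b,None,fx=6,fy=6,interpolation=3))
E
```

```text
[0.5658 0.2608 0.2349] [[-0.928  0.372 -0.   ]
 [ 0.372  0.928 -0.001]
 [ 0.    -0.001 -1.   ]] rel tool [0.0071 0.0051 0.1749] 1.1900519158038032
```

View pics/c4.png

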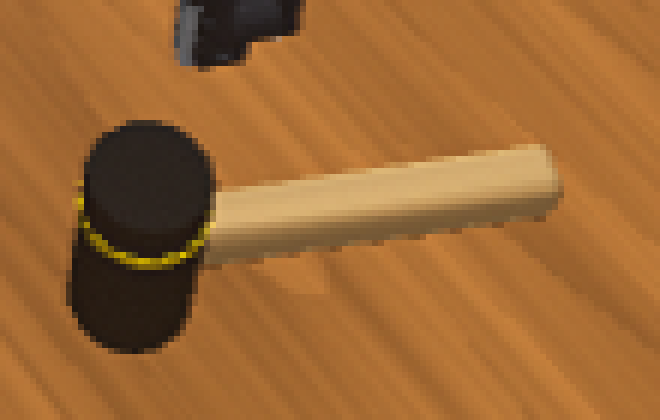

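The head top is at scene pixel (384.4,319.3), consistent with (0.561, 0.268). I descend to grip it.

Call:
step_arm --rows '[[[0.14,0.1,0.8],[0,0,0]],[[0,0,0.9],[0,0,0]],[[0,0,0.9],[0,0,0]],[[0,0,0.6],[0,0,0]],[[0,0,0.3],[0,0,0]]]'

```text
time_s: 6.55
eef_pos: [0.5594, 0.2658, 0.0576]
eef_rot: [-0.002, 0.19, 0.982, -0.002]
force: [0.3, -0.4, 1.2]
width: 0.0847
finger_force: 0.0
```

Call:
step_arm --rows '[[[0,0,0],[0,0,0]],[[0,0,0],[0,0,0]],[[0,0,0],[0,0,0]],[[0,0,0],[0,0,0]],[[0,0,0],[0,0,0]]]' --grip 30 --newtons 90

```text
time_s: 7.05
eef_pos: [0.5626, 0.2684, 0.0625]
eef_rot: [0.002, 0.189, 0.982, 0.001]
force: [-0.4, -1.3, 7.7]
width: 0.0444
finger_force: 91.7
```

Call:
step_arm --rows '[[[0,0,0],[0,0,0]],[[0,0,0],[0,0,0]],[[0,0,0],[0,0,0]],[[0,0,0],[0,0,0]],[[0,0,0],[0,0,0]]]'

```text
time_s: 7.55
eef_pos: [0.5625, 0.2684, 0.0625]
eef_rot: [0.002, 0.189, 0.982, 0.001]
force: [-0.2, -1.2, 6.9]
width: 0.0443
finger_force: 91.7
```

Call:
step_arm --rows '[[[0,0,-0.2],[0,0,0]],[[0,0,-0.5],[0,0,0]],[[0,0,-0.8],[0,0,0]],[[0,0,-0.8],[0,0,0]],[[0,0,-0.6],[0,0,0]]]'

```text
time_s: 8.05
eef_pos: [0.5612, 0.2685, 0.2078]
eef_rot: [0.001, 0.189, 0.982, 0.001]
force: [-0.2, 0.8, -3.8]
width: 0.0441
finger_force: 92.7
```

Call:
step_arm --rows '[[[0,0,-0.5],[0,0,0]],[[-0.15,-0.25,0],[0,0,0]],[[-0.3,-0.47,0],[0,0,0]],[[-0.45,-0.71,0],[0,0,0]],[[-0.45,-0.71,0],[0,0,0]]]'

```text
time_s: 8.55
eef_pos: [0.5829, 0.1419, 0.2282]
eef_rot: [-0.002, 0.189, 0.982, -0.001]
force: [0.9, -0.1, -4.8]
width: 0.0445
finger_force: 92.9
```

Call:
step_arm --rows '[[[-0.45,-0.71,0],[0,0,0]],[[-0.45,-0.71,0],[0,0,0]],[[-0.3,-0.47,0],[0,0,0]],[[-0.15,-0.25,0],[0,0,0]],[[0,0,0],[0,0,0]]]'

```text
time_s: 9.05
eef_pos: [0.6063, 0.0173, 0.2287]
eef_rot: [-0.001, 0.191, 0.982, -0.0]
force: [0.5, 0.5, -4.5]
width: 0.0442
finger_force: 93.0
```

Call:
step_arm --rows '[[[0,0,0],[0,0,0]],[[0,0,0],[0,0,0]],[[0,0,0],[0,0,0]]]'

```text
time_s: 9.35
eef_pos: [0.6068, 0.0207, 0.2302]
eef_rot: [-0.0, 0.189, 0.982, 0.0]
force: [0.3, 0.1, -3.4]
width: 0.0443
finger_force: 93.0
```

```bash
python3 - <<'E'
from h import *
from scipy.spatial.transform import Rotation as R
b=snap('scene')['frame'][160:310,250:420,::-1]
o=arm.get_obs();M=R.from_quat(o['eef_rot'],scalar_first=True).as_matrix()
print(o['eef_pos'].round(4),M.round(3),'rel tool',(M.T@(np.array([.608,.0195,.118+.0625])-o['eef_pos'])).round(4),o['force'],o['width'])
cv2.imwrite('pics/c5.png',cv2.resize(b,None,fx=4,fy=4,interpolation=3))
E
```

```text
[0.6068 0.0206 0.2303] [[-0.929  0.37  -0.   ]
 [ 0.37   0.929  0.   ]
 [ 0.     0.    -1.   ]] rel tool [-0.0015 -0.0006  0.0498] [ 0.37292062  1.06073346 -4.00022138] 0.04437013621091315
```

View pics/c5.png

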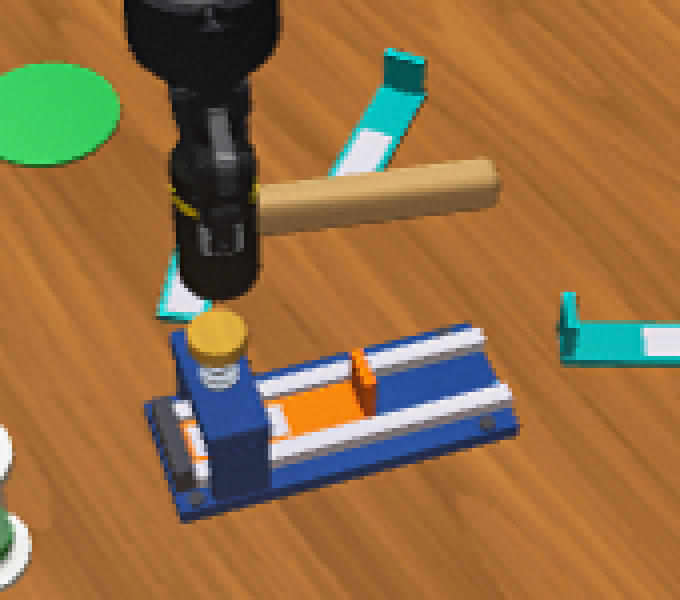

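The mallet hangs over the cap with a gap of about 50 mm, and the carrier is still home. I lower 20 mm, then strike.

Call:
step_arm --rows '[[[-0.03,0,0.2],[0,0,0]],[[0,0,0.2],[0,0,0]],[[0,0,0],[0,0,0]],[[0,0,0],[0,0,0]],[[0,0,0],[0,0,0]]]' --newtons 110

```text
time_s: 9.9
eef_pos: [0.6086, 0.0189, 0.2104]
eef_rot: [0.0, 0.189, 0.982, 0.0]
force: [-0.2, 0.0, -3.0]
width: 0.0443
finger_force: 112.5
```

Call:
step_arm --rows '[[[0,0,0.42],[0,0,0]],[[0,0,0.42],[0,0,0]],[[0,0,0.42],[0,0,0]],[[0,0,0],[0,0,0]],[[0,0,0],[0,0,0]]]'

```text
time_s: 10.4
eef_pos: [0.6126, 0.0183, 0.1556]
eef_rot: [0.007, 0.189, 0.982, 0.001]
force: [-4.7, -1.3, 25.2]
width: 0.044
finger_force: 115.2
```

The punch is bottomed: travel about 25 mm, about 28 N net. I lift and carry the mallet to the mat.

Call:
step_arm --rows '[[[0,0,-0.3],[0,0,0]],[[0,0,-0.4],[0,0,0]],[[0,0,-0.5],[0,0,0]],[[0,0,-0.4],[0,0,0]],[[0,0,-0.1],[0,0,0]]]'

```text
time_s: 10.9
eef_pos: [0.6099, 0.0189, 0.2356]
eef_rot: [0.003, 0.189, 0.982, 0.001]
force: [1.6, 0.0, -4.1]
width: 0.0444
finger_force: 112.7
```

Call:
step_arm --rows '[[[-0.07,-0.3,0],[0,0,0]],[[-0.17,-0.7,0],[0,0,0]],[[-0.22,-0.9,0],[0,0,0]],[[-0.22,-0.9,0],[0,0,0]],[[-0.22,-0.9,0],[0,0,0]]]'

```text
time_s: 11.4
eef_pos: [0.5798, -0.1718, 0.2306]
eef_rot: [-0.001, 0.189, 0.982, -0.0]
force: [0.7, -0.5, -4.1]
width: 0.0445
finger_force: 113.0
```

Call:
step_arm --rows '[[[-0.22,-0.9,0],[0,0,0]],[[-0.22,-0.9,0],[0,0,0]],[[-0.17,-0.7,0],[0,0,0]],[[-0.07,-0.3,0],[0,0,0]],[[0,0,0],[0,0,0]]]'

```text
time_s: 11.9
eef_pos: [0.5593, -0.3148, 0.2305]
eef_rot: [-0.001, 0.191, 0.982, 0.0]
force: [-0.2, 0.8, -4.5]
width: 0.0443
finger_force: 113.2
```

Call:
step_arm --rows '[[[0,0,0],[0,0,0]],[[0,0,0],[0,0,0]],[[0,0,0],[0,0,0]]]'

```text
time_s: 12.2
eef_pos: [0.561, -0.3108, 0.2322]
eef_rot: [-0.0, 0.189, 0.982, 0.0]
force: [0.6, -0.3, -4.8]
width: 0.0441
finger_force: 113.2
```

```bash
python3 - <<'E'
from h import *
from scipy.spatial.transform import Rotation as R
b=snap('scene')['frame'][90:300,190:400,::-1]
o=arm.get_obs();M=R.from_quat(o['eef_rot'],scalar_first=True).as_matrix()
print(o['eef_pos'].round(4),M.round(3),'rel tool',(M.T@(np.array([.562,-.3135,.004+.0625])-o['eef_pos'])).round(4),o['force'],o['width'])
cv2.imwrite('pics/c6.png',cv2.resize(b,None,fx=2.8,fy=2.8,interpolation=3))
E
```

```text
[ 0.5611 -0.3109  0.2323] [[-0.929  0.37  -0.   ]
 [ 0.37   0.929  0.   ]
 [ 0.     0.    -1.   ]] rel tool [-0.0018 -0.0021  0.1658] [-0.43350486 -0.08705371 -5.0414129 ] 0.04430402388301831
```

View pics/c6.png

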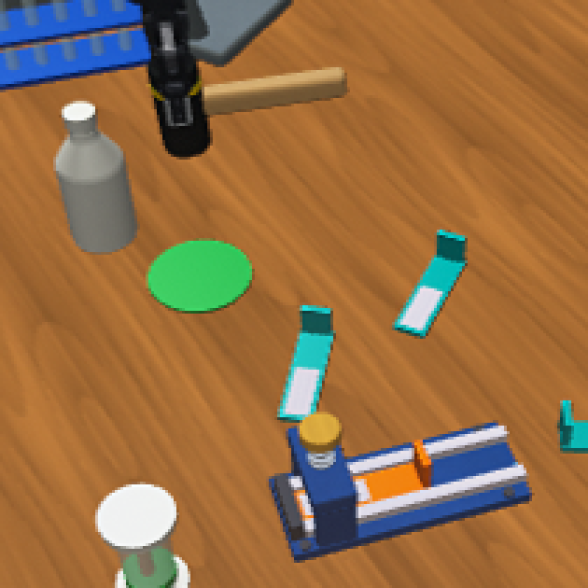

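The carrier is home, the punch has sprung back, and the mallet hangs upright above the mat. I lower it.

Call:
step_arm --rows '[[[-0.04,-0.04,0.5],[0,0,0]],[[0,0,0.8],[0,0,0]],[[0,0,0.8],[0,0,0]],[[0,0,0.6],[0,0,0]],[[0,0,0.3],[0,0,0]]]'

```text
time_s: 12.75
eef_pos: [0.5606, -0.3129, 0.079]
eef_rot: [-0.003, 0.189, 0.982, 0.001]
force: [-0.8, -1.0, -3.6]
width: 0.044
finger_force: 113.1
```

Call:
step_arm --rows '[[[0,0,0.1],[0,0,0]],[[0,0,0.05],[0,0,0]],[[0,0,0],[0,0,0]],[[0,0,0],[0,0,0]]]'

```text
time_s: 13.15
eef_pos: [0.5628, -0.315, 0.0762]
eef_rot: [0.001, 0.189, 0.982, -0.0]
force: [-0.7, 0.1, -4.5]
width: 0.0445
finger_force: 113.1
```

Call:
step_arm --rows '[[[0,0,0.05],[0,0,0]],[[0,0,0.04],[0,0,0]],[[0,0,0],[0,0,0]],[[0,0,0],[0,0,0]]]'

```text
time_s: 13.55
eef_pos: [0.5619, -0.3147, 0.0703]
eef_rot: [-0.0, 0.189, 0.982, 0.0]
force: [0.5, -0.5, -4.3]
width: 0.0439
finger_force: 113.1
```

Call:
step_arm --rows '[[[0,0,0.04],[0,0,0]],[[0,0,0.03],[0,0,0]],[[0,0,0],[0,0,0]],[[0,0,0],[0,0,0]]]'

```text
time_s: 13.95
eef_pos: [0.5619, -0.3147, 0.0666]
eef_rot: [-0.0, 0.189, 0.982, 0.0]
force: [-0.5, 0.3, -4.4]
width: 0.0441
finger_force: 113.1
```

Call:
step_arm --rows '[[[0,0,0.03],[0,0,0]],[[0,0,0],[0,0,0]],[[0,0,0],[0,0,0]]]'

```text
time_s: 14.25
eef_pos: [0.5619, -0.3147, 0.0652]
eef_rot: [-0.0, 0.189, 0.982, 0.0]
force: [0.0, 1.0, -3.8]
width: 0.0443
finger_force: 113.1
```

Call:
step_arm --rows '[[[0,0,0.02],[0,0,0]],[[0,0,0.02],[0,0,0]],[[0,0,0],[0,0,0]],[[0,0,0],[0,0,0]]]'

```text
time_s: 14.65
eef_pos: [0.5621, -0.3148, 0.0643]
eef_rot: [0.0, 0.189, 0.982, -0.0]
force: [-3.0, 1.3, 5.2]
width: 0.0438
finger_force: 113.1
```

Call:
step_arm --rows '[[[0,0,0.02],[0,0,0]],[[0,0,0],[0,0,0]],[[0,0,0],[0,0,0]]]'

```text
time_s: 14.95
eef_pos: [0.5621, -0.3148, 0.0642]
eef_rot: [0.001, 0.189, 0.982, -0.0]
force: [-3.6, 2.1, 9.8]
width: 0.0438
finger_force: 113.7
```

Call:
step_arm --rows '[[[0,0,-0.02],[0,0,0]],[[0,0,0],[0,0,0]]]' --newtons 30

```text
time_s: 15.15
eef_pos: [0.5621, -0.3148, 0.0642]
eef_rot: [0.0, 0.189, 0.982, -0.0]
force: [-3.9, 1.9, 7.0]
width: 0.0443
finger_force: 113.8
```

Call:
step_arm --rows '[[[0,0,0],[0,0,0]],[[0,0,0],[0,0,0]],[[0,0,0],[0,0,0]],[[0,0,0],[0,0,0]],[[0,0,0],[0,0,0]]]' --grip 80

```text
time_s: 15.65
eef_pos: [0.562, -0.3147, 0.0631]
eef_rot: [-0.0, 0.189, 0.982, 0.0]
force: [-0.3, 0.1, 0.4]
width: 0.0799
finger_force: 0.0
```

Call:
step_arm --rows '[[[0,0,-0.3],[0,0,0]],[[0,0,-0.6],[0,0,0]],[[0,0,-1],[0,0,0]],[[0,0,-1],[0,0,0]],[[0,0,-0.5],[0,0,0]]]'

```text
time_s: 16.15
eef_pos: [0.5633, -0.3155, 0.2385]
eef_rot: [0.004, 0.189, 0.982, -0.001]
force: [-0.3, 0.0, 0.3]
width: 0.0801
finger_force: 0.0
```

```bash
python3 - <<'E'
from h import *
b=snap('scene')['frame'][90:300,190:400,::-1]
o=arm.get_obs();print(o['eef_pos'].round(3),o['force'].round(1),o['width'])
cv2.imwrite('pics/c7.png',cv2.resize(b,None,fx=2.8,fy=2.8,interpolation=3))
E
```

```text
[ 0.564 -0.316  0.242] [ 1.4 -0.3  2.7] 0.07989750287629932
```

View pics/c7.png

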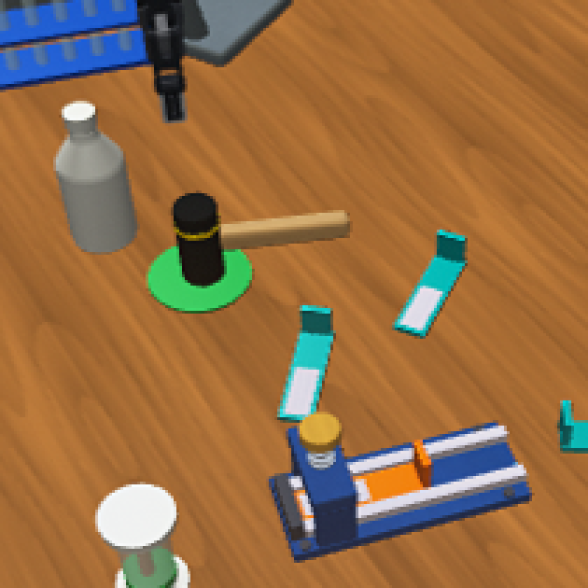

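The mallet stands upright on the mat at (200,270), the carrier is home, and the arm is clear. Handing in.

Call:
step_arm --rows '[[[0,0,0],[0,0,0]],[[0,0,0],[0,0,0]],[[0,0,0],[0,0,0]]]'

```text
time_s: 16.5
eef_pos: [0.5612, -0.3143, 0.2312]
eef_rot: [-0.002, 0.189, 0.982, 0.001]
force: [0.4, -0.3, -0.1]
width: 0.0799
finger_force: 0.0
```

```bash
python3 -c "
from rig import arm
print(arm.finish_job())"
```

```text
the job is handed in; nothing more can be done
None
```

I handed the job in at 16.5 s, with no verdict shown: the carrier is home, the punch was struck down onto the tag at about 0.2 m/s, and the mallet stands on the green mat.

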